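# Make a potter's wheel ready: clear it and switch the drive to it

## Task

One of the two potter's wheels carries the upturned clay bowl, and somebody left the trimming tool lying beside it. First take the trimming tool off that wheel and lay it (do not drop it from high up) in the shallow wooden tray; then turn the selector knob on the sloping console towards the bowl's wheel until it clicks fully into that position, never switching it to the other wheel. Leave the bowl and the lidded jar on the other wheel standing where they are.

Things in the scene. Friction and masses are not known exactly. Their poses are not given: they have to be found in the camera images.
- wheel_a: one of two identical bench-top potter's wheels, fixed: grey foot, round bright metal head 280 mm across, its flat top 60 mm above the table. Origin: centre of the underside; z up. Its yaw means nothing. The two wheels may stand on either side
- wheel_b: the other, identical wheel; same frame
- bowl: loose upturned grey-brown clay bowl, 110 mm across at the rim (below), 55 mm high with its foot ring on top, standing at the centre of one wheel. Origin: centre of its underside
- jar: loose white lidded jar, 72 mm across, 75 mm high, standing at the centre of the other wheel. Origin: centre of its underside
- trimmer: loose trimming tool lying flat on the bowl's wheel, about 105 mm from its centre and roughly square to the radius: wooden handle 100 mm long, 16 mm wide and high, a thin steel wire loop at each end (152 mm overall, loops 23 mm wide). About 45 g. Origin: centre of the handle's underside; x along the tool, z up
- tray: fixed shallow open plywood tray beyond the console as the robot sees it: outside 120 mm (x) by 200 mm (y), 26 mm high, walls and floor about 4 to 5 mm. Origin: centre of its underside; the floor's top is about 5 mm above it
- console: fixed control console between the wheels: blue enclosure 130 mm wide, its metal face sloped 33 degrees (0.576 rad) from level and looking up and away from the robot, towards the tray; highest edge (nearest the robot) 114 mm above the table. Origin: centre of its underside on the table; x points back towards the robot, y along the face to the robot's right, z up
- selector (a joint): angle of the selector knob (rad) about the face's normal, counter-clockwise positive looking onto the face. Three detents: 0 = off, pointer up the slope, towards the robot; +0.9 = the wheel on the console's +y side (the robot's right); -0.9 = the wheel on the other side. Snaps over at about 0.5, rests within 0.05 of a detent, stops at 1.1 either way; resists with about 0.15 N m
- selector_grip (a point): point to grip on the axis of the black knob: a disc 44 mm across, 10 mm high, carrying an upright bar 42 mm long, 14 mm wide, its top 40 mm above the face. This point is 10 mm below the bar's top, 31 mm above the face. z: the face's normal (knob axis); x: along the bar to its pointer end (white line); y: across the bar. Turns with the knob
Mind the look-alikes: they are no part of the job. What is shaped like the jar but red is not meant. Leave any orange look-alike of the trimmer alone.

How it is judged:
By the outcome, as a careful person would: the job done as asked, in the order asked, and still so for the second after the job is handed in, with the robot touching nothing.
It also fails if it takes over 51 s, if anything falls off the work surface, if the arm or the gripper's body presses on something with over 40 N, if the wrist force passes 120 N, or if a joint passes its speed limit or range.

## Robot

A 6-joint arm with a two-finger parallel gripper is mounted at the origin on the work surface. World frame = base frame: x ahead of the robot, y to its left, z up, the work surface at z = 0. Lengths are in mm, angles in rad, forces in N, time in s.
With the tool pointing down it reaches from about 275 to 750 mm from the base axis. Payload 10.2 kg.
Tool frame: the origin (TCP) lies between the finger pads; the fingertips stand 8 mm ahead of it and the grasp point (between the pads) lies 11 mm behind it; z points along the fingers, y is the line along which they close (so a half turn about z gives the same grasp; the last joint's range is limited). The gripper opens to 85 mm and grips with 20 to 120 N. Pads are 22 mm wide; open, the fingers measure 114 mm over their backs; the gripper's body (76 mm by 85 mm) begins 54 mm behind the grasp point. The pads swing forward as they close: fully open they stand 13 mm farther back than shut.
Start: joints at [-1.541, 0.313, 1.498, -0, 1.331, -0.223], TCP at [131.297, -508.323, 239.294] pointing down, gripper open.
Joint ranges: [-2.94, 2.94], [-0.97, 2.17], [0.19, 2.56], [-1.23, 4.37], [0.02, 3.11], [-2.88, 2.88]. Speed limits (rad/s): [2.39, 2.39, 3.01, 3.14, 3.14, 3.14].

## Interface

Orientations are given as a unit quaternion [w, x, y, z].
In Python, from rig import * gives the robot as it stands.
- The arm moves only by the shell command python3 -m handwheel 'ROWS' [FORCE]. ROWS is JSON, a list that holds one entry, the list of rows, each a list of 7 numbers: the shift along the world's x, y, z in mm, then the turn, a rotation vector about the world's x, y, z in degrees, then the opening, from -1 (shut) to 1 (fully open). A call has 1 to 8 rows; each row shifts and turns the commanded pose from where the row before left it; what a row does not reach is not made up. A row lasts 1/8 s, in which the tool goes at most 62.5 mm and 10.7 degrees, less where a joint would pass 70% of its speed; a pose out of reach is approached as far as the arm can. A call is refused whole if a number of a shift passes 62.5 or a number of a turn 10.7, either way. A call with a gripper value outside its range is refused whole. The fingers move at their own pace and stop on an object; FORCE is the grip in N (left out, the last holds). Time passes only in rows, so rows that do not move let the fingers close. It gives the time, the measured TCP pose, the force, the opening and the grip force at its end, in the units of the state.
- sense(): the state, without advancing time (a new reading comes with each control period).
- capture(name): name is "side" or "top" or "wrist"; returns a dict with "image" (480x640x3 uint8, red, green, blue), "fx", "fy", "cx", "cy" (pixels), "rvec" (rotation vector, rad) and "tvec" (3), from world to camera coordinates, as OpenCV has them; the wrist camera has in their place "hand_eye" (4x4, takes a point from camera to tool coordinates, whose origin is the TCP and whose axes are the flange's). Camera axes: x right, y down, z forward; pixel columns grow to the right and rows downward; lengths in mm; the calibration is good to about 2 mm. A picture is of the moment at which its call begins: read the wrist's pose just before it. There is no depth.
- finish_job(): hands the job in; it is judged then, once.
The state is a dict: "time_s": time; "joints": joint angles; "dq": joint speeds; "tau": joint torques, N m; "eef_pos": TCP position; "ee_rot": TCP orientation; "force": force on the tool from outside, world axes, zero at the start; "wrist_torque": the same for the moment, N m; "grip_width": opening from 0.0 (shut) to 1.0 (fully open); "grip_force": force on a finger pad.
Only numpy, scipy, OpenCV 4.12 (cv2) and the standard library are available. Lean on these libraries where they do the work, as an engineer would, in place of code of your own. Each camera call takes 0.05 s, during which the arm holds its last target. There are 200 camera calls.

## Working session

There is one attempt and no reset: what is moved stays moved. The work goes in short steps, Python scripts to look and compute and a shell command to move; the robot and the scene stay as the last step left them, time stands still between calls to the robot, and variables do not carry over. Pictures are saved under pics/ and viewed, at most 11 in all, crops included, and the job is handed in when it is done.

```bash
mkdir -p pics; ls
python3 - <<'E'
from rig import *
import cv2,numpy as np
s=sense();print(s)
for n in("top","side"):
    c=capture(n);cv2.imwrite(f"pics/{n}0.png",c["image"][:,:,::-1]);print(n,{k:np.round(v,3).tolist() for k,v in c.items() if k!="image"})
E
```

```text
pics
{'time_s': 0.0, 'joints': array([-1.54139386e+00,  3.13453838e-01,  1.49844135e+00,  3.01163364e-05,
        1.33099039e+00, -2.23381857e-01]), 'dq': array([ 4.53962328e-04, -8.10737219e-04, -3.53594025e-04,  1.70621650e-04,
       -9.12662403e-05, -1.12279912e-04]), 'tau': array([ 1.08189262e-03, -4.12265217e+01, -2.59742510e+01, -9.03037312e-05,
        4.13282964e-03, -5.90576761e-07]), 'eef_pos': array([ 131.30016101, -508.06368783,  238.73149601]), 'ee_rot': array([-6.42010512e-04,  9.92023383e-01,  1.26052330e-01,  7.71584017e-05]), 'force': array([-0.33359316,  0.77287064, -0.74037876]), 'wrist_torque': array([-0.01617524,  0.02512811, -0.01918696]), 'grip_force': 0.0, 'grip_width': 0.9995800664314428}
top {'fx': 617.483, 'fy': 617.483, 'cx': 317.274, 'cy': 241.733, 'rvec': [2.133, -2.129, 0.212], 'tvec': [-65.432, 487.002, 1529.096]}
side {'fx': 546.881, 'fy': 546.881, 'cx': 309.113, 'cy': 240.591, 'rvec': [2.384, -0.398, 0.13], 'tvec': [-471.354, 155.083, 1487.263]}
```

View pics/top0.png

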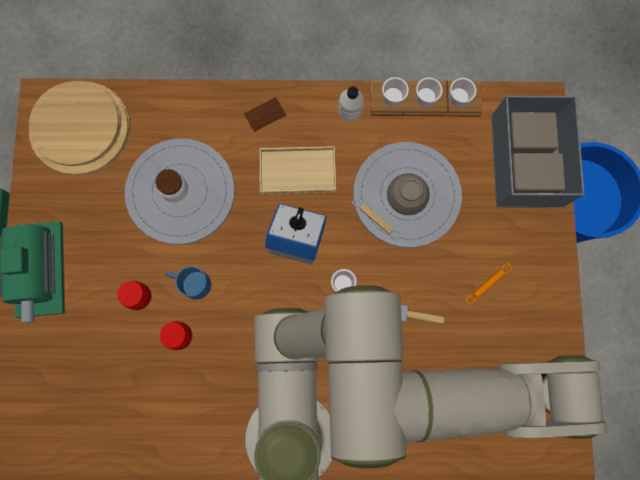

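View pics/side0.png

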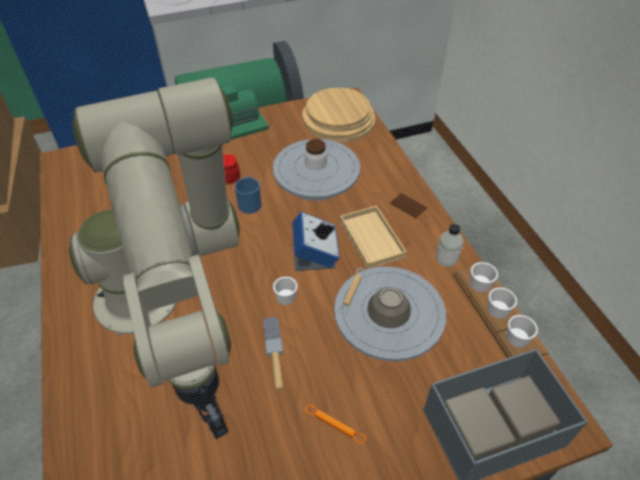

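Top view: the bowl (409,192) stands on the right wheel, so the knob goes to +0.9. The jar (170,184) is on the left wheel, the tray is at (298,170) and the console knob at (298,222).

Trimmer candidates in the top view:
- (377,219): wooden, on the bowl's wheel. This is my choice.
- (490,284): orange look-alike.
- (422,316): spatula on the table.

The jar look-alikes are red, at (134,295) and (175,335).

```bash
cat > h.py <<'E'
from rig import *
import cv2,numpy as np
from scipy.spatial.transform import Rotation as R
def load(n):
    c=capture(n);c["Rm"]=R.from_rotvec(np.ravel(c["rvec"])).as_matrix();c["o"]=-c["Rm"].T@np.ravel(c["tvec"]);return c
def wristcam():
    s=sense();c=capture("wrist");w,x,y,z=s["ee_rot"];T=np.eye(4);T[:3,:3]=R.from_quat([x,y,z,w]).as_matrix();T[:3,3]=s["eef_pos"]
    M=T@np.array(c["hand_eye"]);c["Rm"]=M[:3,:3].T;c["o"]=M[:3,3];return c
def ray(c,uv):
    d=c["Rm"].T@np.array([(uv[0]-c["cx"])/c["fx"],(uv[1]-c["cy"])/c["fy"],1]);return d/np.linalg.norm(d)
def plane(c,uv,z):
    d=ray(c,uv);return c["o"]+d*(z-c["o"][2])/d[2]
def tri(c1,u1,c2,u2):
    d1,d2=ray(c1,u1),ray(c2,u2);t=np.linalg.lstsq(np.c_[d1,-d2],c2["o"]-c1["o"],rcond=None)[0]
    a,b=c1["o"]+d1*t[0],c2["o"]+d2*t[1];return (a+b)/2,np.linalg.norm(a-b)
def proj(c,p):
    q=c["Rm"]@(np.array(p)-c["o"]);return np.array([c["fx"]*q[0]/q[2]+c["cx"],c["fy"]*q[1]/q[2]+c["cy"]])
def blob(c,lo,hi,box):
    x0,y0,x1,y1=box;h=cv2.cvtColor(c["image"],cv2.COLOR_RGB2HSV);m=cv2.inRange(h,lo,hi)
    k=np.zeros_like(m);k[y0:y1,x0:x1]=m[y0:y1,x0:x1];cs,_=cv2.findContours(k,cv2.RETR_EXTERNAL,cv2.CHAIN_APPROX_NONE)
    return max(cs,key=cv2.contourArea)
E
python3 - <<'E'
from h import *
t,s=load("top"),load("side")
for c,box in((t,(350,195,402,240)),(s,(335,262,370,310))):
    b=blob(c,(8,60,110),(28,255,255),box);r=cv2.minAreaRect(b);p=cv2.boxPoints(r);print(r,cv2.contourArea(b))
    m=cv2.moments(b);u=(m["m10"]/m["m00"],m["m01"]/m["m00"]);print("handle",plane(c,u,70).round(1),[plane(c,q,72).round(1).tolist() for q in p])
for c,box in((t,(250,140,345,200)),(s,(330,195,415,275))):
    b=blob(c,(8,60,110),(30,255,255),box);r=cv2.minAreaRect(b);print("tray",plane(c,r[0],24).round(1),[plane(c,q,26).round(1).tolist() for q in cv2.boxPoints(r)])
a=cv2.resize(t["image"][130:280,240:440],None,fx=4,fy=4,interpolation=cv2.INTER_CUBIC)
cv2.imwrite("pics/c1.png",a[:,:,::-1])
b=cv2.resize(s["image"][200:320,280:440],None,fx=5,fy=5,interpolation=cv2.INTER_CUBIC)
cv2.imwrite("pics/c2.png",b[:,:,::-1])
E
```

```text
((363.5, 217.0), (44.0, 27.0), 90.0) 432.0
handle [ 522.6 -166.3   70. ] [[603.4, -147.4, 72.0], [603.7, -216.2, 72.0], [489.6, -214.2, 72.0], [489.4, -146.4, 72.0]]
((352.0, 283.0), (42.0, 34.0), 90.0) 654.0
handle [ 548.  -171.9   70. ] [[532.5, -117.1, 72.0], [618.3, -147.3, 72.0], [565.3, -273.4, 72.0], [484.7, -245.3, 72.0]]
tray [685.2 -11.2  24. ] [[603.8, 111.0, 26.0], [765.6, 114.3, 26.0], [767.0, -135.9, 26.0], [604.8, -134.7, 26.0]]
tray [685.1 -18.7  24. ] [[626.3, 177.1, 26.0], [872.2, 89.6, 26.0], [735.1, -193.1, 26.0], [518.8, -117.2, 26.0]]
```

View pics/c1.png

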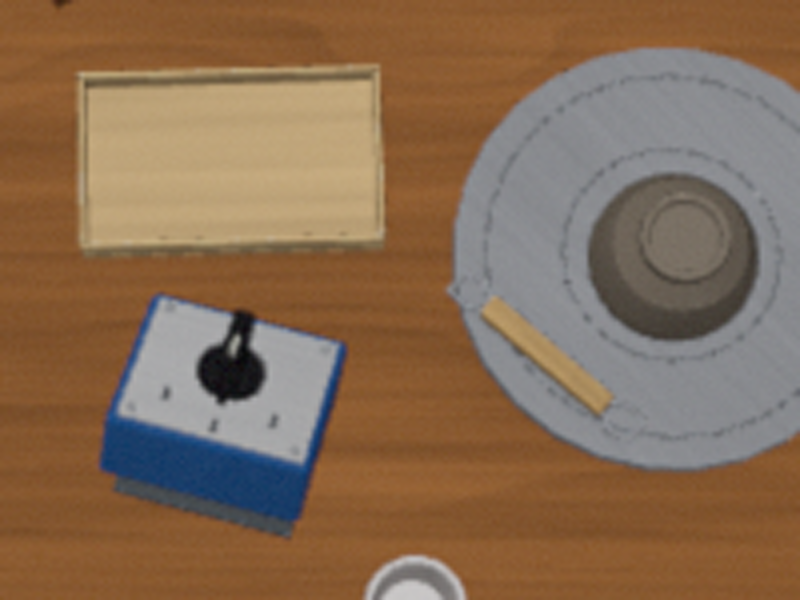

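View pics/c2.png

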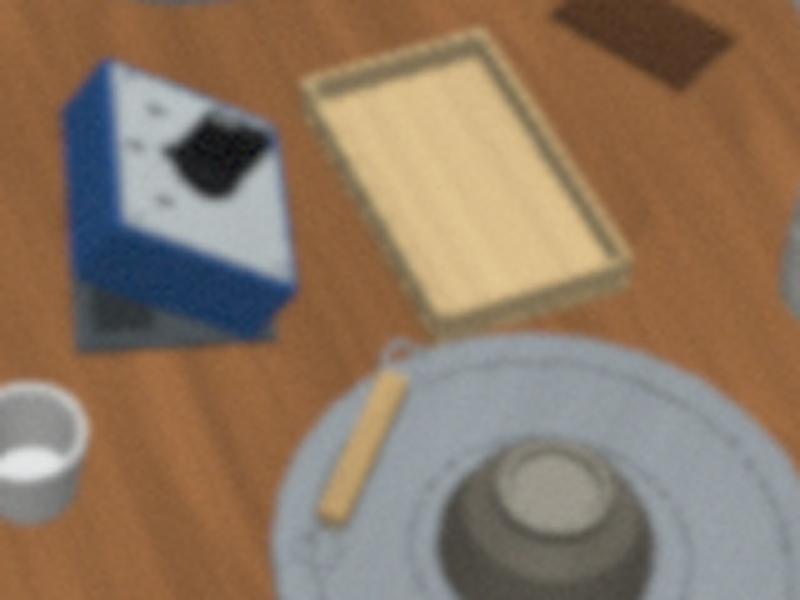

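The close crop confirms the wooden trimmer (handle centre at crop (548,356), i.e. pixel (377,219)), with wire loops at both ends and clear of the bowl. The knob points towards the robot, which is off. Now I'll measure.

Run:
```python
from h import *
t,s=load("top"),load("side")
T=lambda u:(240+(u[0]-1.5)/4,130+(u[1]-1.5)/4); S=lambda u:(280+(u[0]-2)/5,200+(u[1]-2)/5)
P={"NL":((112,420),(108,62)),"NR":((305,465),(120,220)),"FL":((155,295),(278,128)),"FR":((345,343),(292,280)),"h1":((495,308),(395,380)),"h2":((603,403),(333,515)),
"trayNL":((82,250),(305,82)),"trayNR":((383,243),(440,330)),"trayFL":((80,73),(482,30)),"trayFR":((380,67),(632,255)),"bowl":((684,238),(552,492))}
Q={}
for k,(a,b) in P.items():
    Q[k],e=tri(t,T(a),s,S(b));print(k,Q[k].round(1),round(e,1))
for k,z in(("h1",74),("h2",74)):print(k,plane(t,T(P[k][0]),z).round(1),plane(s,S(P[k][1]),z).round(1))
y=Q["NR"]-Q["NL"]+Q["FR"]-Q["FL"];x=Q["NL"]-Q["FL"]+Q["NR"]-Q["FR"];n=np.cross(x,y);n/=np.linalg.norm(n)
print("n",n,"tilt",np.arccos(n[2]),"yaw y",np.degrees(np.arctan2(y[1],y[0])),"nyaw",np.degrees(np.arctan2(n[1],n[0])),np.linalg.norm(y)/2,np.linalg.norm(x)/2)
C=np.mean([Q[k] for k in("NL","NR","FL","FR")],0);print("C",C)
# black blobs
for c,box in((t,(285,205,315,232)),(s,(310,220,337,243))):
    b=blob(c,(0,0,0),(180,255,60),box);m=cv2.moments(b);print("blk",m["m10"]/m["m00"],m["m01"]/m["m00"],cv2.boundingRect(b))
# disc top centre in top view ->plane 10mm above face
d=ray(t,T((230,370)));k=((C+n*8-t["o"])@n)/(d@n);D=t["o"]+d*k;print("disc",D,"grip",D+n*23)
b=lambda p:proj(s,p)
print("side proj disc",b(D),"bartop",b(D+n*32))
```

```text
NL [494.   57.8 108.3] 2.4
NR [464.  -60.2 111.8] 0.9
FL [589.4  35.8  42.3] 2.3
FR [553.4 -86.3  56.1] 0.7
h1 [ 573.8 -181.2   72.3] 1.5
h2 [ 513.  -248.8   69.2] 1.2
trayNL [625.4  85.2  20.6] 2.9
trayNR [ 632.5 -112.9   11. ] 0.6
trayFL [744.4  88.7  23. ] 0.8
trayFR [ 749.  -110.9   28. ] 1.4
bowl [ 609.2 -296.3  107.7] 0.8
h1 [ 572.6 -180.9   74. ] [ 574.  -182.3   74. ]
h2 [ 511.5 -248.1   74. ] [ 512.3 -251.9   74. ]
n [ 0.53201591 -0.08545634  0.842411  ] tilt 0.5690541731176357 yaw y -105.37613899699178 nyaw -9.125324237320976 124.85606738253986 113.22736511517587
C [525.18595438 -13.20113993  79.61420944]
blk 297.66309204647007 220.76318141197495 (290, 208, 16, 23)
blk 323.1126927639383 230.80901542111505 (315, 225, 18, 14)
disc [529.0932077  -13.65858618  86.59677189] grip [541.32957359 -15.62408196 105.97222482]
side proj disc [320.97720942 231.86520432] bartop [327.15769538 224.38621035]
```

```bash
python3 -m handwheel '[[[40,29,0,0,0,4.2,0.2],[40,29,0,0,0,4.2,0],[40,29,0,0,0,4.2,0],[40,29,0,0,0,4.2,0],[40,29,0,0,0,4.2,0],[40,29,0,0,0,4.2,0],[40,29,0,0,0,4.2,0],[40,29,0,0,0,4.2,0]]]' 40; python3 -m handwheel '[[[40,29,-20,0,0,0,0],[40,29,-20,0,0,0,0],[10,2,-20,0,0,0,0],[0,0,0,0,0,0,0],[0,0,0,0,0,0,0]]]'
cat > st.py <<'E'
from h import *
s=sense();w,x,y,z=s["ee_rot"];M=R.from_quat([x,y,z,w]).as_matrix()
print(s["time_s"],s["eef_pos"].round(1),"yawy",np.degrees(np.arctan2(M[1,1],M[0,1])).round(1),"z",M[:,2].round(3),"y",M[:,1].round(3),"F",s["force"].round(1),s["grip_width"],s["grip_force"],"q",s["joints"].round(2))
E
python3 st.py
python3 - <<'E'
from h import *
c=wristcam();cv2.imwrite("pics/w1.png",c["image"][:,:,::-1]);print(proj(c,[542.5,-215.7,76]),proj(c,[573.5,-181.5,74]),proj(c,[512,-250,74]))
E
```

```text
time_s: 1.3
eef_pos: [452.5, -275.2, 239.3]
ee_rot: [0.0, 0.913, 0.409, 0.0]
force: [-0.3, -1.5, 0.8]
grip_width: 0.501
grip_force: 0.0
time_s: 1.92
eef_pos: [540.8, -217.3, 180.1]
ee_rot: [0.0, 0.913, 0.407, 0.0]
force: [0.8, -0.5, -0.4]
grip_width: 0.501
grip_force: 0.0
1.925 [ 540.8 -217.3  180.1] yawy -42.0 z [ 0.001 -0.001 -1.   ] y [ 0.743 -0.669  0.001] F [ 0.8 -0.5 -0.4] 0.5005042731250998 0.0 q [-0.58  0.49  1.4  -0.    1.25  0.15]
[317.29068673 234.47865761] [317.56087775 161.30952773] [317.69476471 297.42236731]
```

View pics/w1.png

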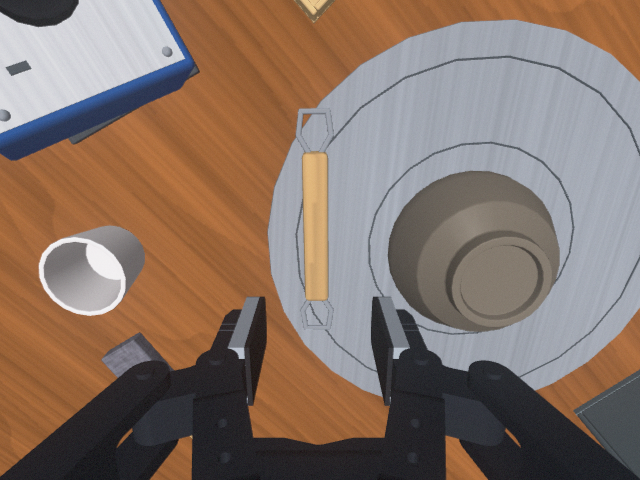

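The wrist view shows the handle (303–328, 153–300) aligned between the fingers. The bowl is to the right at (475,250) and clear of them.

```bash
python3 - <<'E'
from h import *
c=wristcam()
a,b=plane(c,(315.3,153),75),plane(c,(315.8,300),75);print(a,b,(a+b)/2,np.linalg.norm(a-b),np.degrees(np.arctan2(*(a-b)[1::-1])))
E
python3 -m handwheel '[[[0,0,-30,0,0,0,-0.1],[2,2,-30,0,0,0,-0.1],[0,0,-26,0,0,0,-0.1],[0,0,-15,0,0,0,-0.1],[0,0,-10,0,0,0,-0.1],[0,0,0,0,0,0,-0.1]]]'; python3 st.py
```

```text
[ 576.00819924 -176.919318     75.        ] [ 510.11725462 -250.36734559   75.        ] [ 543.06272693 -213.6433318    75.        ] 98.67233320607494 48.104409053864494
time_s: 2.78
eef_pos: [543.3, -214.5, 68.4]
ee_rot: [-0.0, 0.913, 0.407, -0.0]
force: [0.1, 0.2, -0.1]
grip_width: 0.451
grip_force: 0.0
2.775 [ 543.3 -214.5   68.4] yawy -41.9 z [-0.  0. -1.] y [ 0.744 -0.668 -0.   ] F [ 0.1  0.2 -0.1] 0.450928357757904 0.0 q [-0.58  0.62  1.51 -0.    1.02  0.16]
```

```bash
python3 -m handwheel '[[[0,0,2,0,0,0,-0.4],[0,0,0,0,0,0,-1],[0,0,0,0,0,0,-1],[0,0,0,0,0,0,-1],[0,0,0,0,0,0,-1]]]' 40;  python3 -m handwheel '[[[0,0,15,0,0,0,-1],[0,0,35,0,0,0,-1],[0,0,40,0,0,0,-1],[0,0,0,0,0,0,-1]]]'
python3 - <<'E'
from h import *
c=wristcam();cv2.imwrite("pics/w2.png",c["image"][:,:,::-1])
E
```

```text
time_s: 3.4
eef_pos: [543.9, -214.7, 71.6]
ee_rot: [0.001, 0.913, 0.407, 0.001]
force: [-0.9, 0.5, 5.2]
grip_width: 0.173
grip_force: 40.3
time_s: 3.9
eef_pos: [544.5, -215.0, 164.2]
ee_rot: [0.003, 0.913, 0.407, 0.002]
force: [0.3, -0.2, -0.4]
grip_width: 0.174
grip_force: 39.5
```

View pics/w2.png

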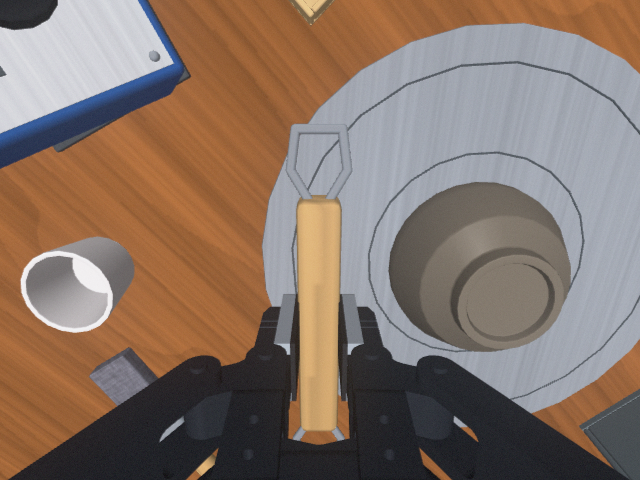

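The tool is held square and level in the gripper. Next I carry it to the tray.

```bash
python3 -m handwheel '[[[18,25.3,0,0,0,5.4,-1],[18,25.3,0,0,0,5.4,-1],[18,25.3,0,0,0,5.4,-1],[18,25.3,0,0,0,5.4,-1],[18,25.3,0,0,0,5.4,-1],[18,25.3,0,0,0,5.4,-1],[18,25.3,0,0,0,5.4,-1],[18,25.3,0,0,0,5.4,-1]]]'; python3 -m handwheel '[[[0,0,-30,0,0,0,-1],[0,0,-30,0,0,0,-1],[0,0,-20,0,0,0,-1],[0,0,0,0,0,0,-1],[0,0,0,0,0,0,-1]]]'; python3 st.py
python3 - <<'E'
from h import *
c=wristcam();t=load("top");cv2.imwrite("pics/m1.png",np.hstack([cv2.resize(c["image"],(480,360)),cv2.resize(t["image"][135:255,240:340],(300,360))])[:,:,::-1])
E
```

```text
time_s: 4.95
eef_pos: [687.3, -10.9, 158.9]
ee_rot: [-0.001, 0.698, 0.716, -0.001]
force: [0.1, -0.5, -1.3]
grip_width: 0.174
grip_force: 39.4
time_s: 5.58
eef_pos: [687.8, -12.1, 81.5]
ee_rot: [0.001, 0.699, 0.715, 0.0]
force: [0.7, -0.4, -0.4]
grip_width: 0.172
grip_force: 39.5
5.575 [687.8 -12.1  81.5] yawy 1.3 z [ 0.002 -0.    -1.   ] y [1.    0.022 0.002] F [ 0.7 -0.4 -0.4] 0.17157868416636296 39.47039186954498 q [-0.19  0.81  1.11 -0.    1.21 -0.21]
```

View pics/m1.png

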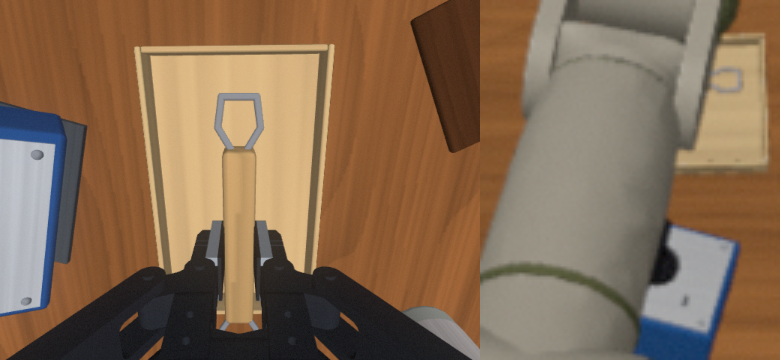

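The tool is centred over the tray, with the walls symmetric about it. Lowering it now.

```bash
python3 -m handwheel '[[[0,0,-20,0,0,0,-1],[0,0,-20,0,0,0,-1],[0,0,-10,0,0,0,-1],[0,0,-7,0,0,0,-1],[0,0,-3,0,0,0,-1],[0,0,0,0,0,0,-1],[0,0,0,0,0,0,-1]]]';python3 -m handwheel '[[[0,0,-2,0,0,0,-1],[0,0,0,0,0,0,-1]]]'
```

```text
time_s: 6.55
eef_pos: [687.6, -12.0, 20.9]
ee_rot: [0.0, 0.699, 0.715, 0.0]
force: [-1.4, -0.2, -0.8]
grip_width: 0.176
grip_force: 39.5
time_s: 6.8
eef_pos: [687.2, -11.9, 18.2]
ee_rot: [-0.0, 0.699, 0.715, -0.0]
force: [-1.1, 0.3, -1.0]
grip_width: 0.172
grip_force: 39.5
```

```bash
python3 -m handwheel '[[[0,0,-1,0,0,0,-1],[0,0,0,0,0,0,-0.5],[0,0,0,0,0,0,-0.3],[0,0,0,0,0,0,-0.3],[0,0,10,0,0,0,-0.3],[0,0,30,0,0,0,-0.3],[0,0,40,0,0,0,-0.3],[0,0,50,0,0,0,0.2]]]';python3 -m handwheel '[[[0,0,50,0,0,0,0.2],[-10,0,0,0,0,0,0.2],[0,0,0,0,0,0,0.2]]]';python3 st.py
python3 - <<'E'
from h import *
c=wristcam();cv2.imwrite("pics/w3.png",c["image"][:,:,::-1])
E
```

```text
time_s: 7.8
eef_pos: [686.9, -11.9, 148.7]
ee_rot: [-0.0, 0.699, 0.715, -0.0]
force: [0.7, -0.1, 0.4]
grip_width: 0.55
grip_force: 0.0
time_s: 8.18
eef_pos: [677.1, -11.8, 198.3]
ee_rot: [0.0, 0.699, 0.715, 0.0]
force: [0.4, -0.0, -1.1]
grip_width: 0.599
grip_force: 0.0
8.175 [677.1 -11.8 198.3] yawy 1.3 z [ 0.001 -0.    -1.   ] y [1.    0.022 0.001] F [ 0.4 -0.  -1.1] 0.5991226410877277 0.0 q [-0.19  0.69  1.02  0.    1.43 -0.21]
```

View pics/w3.png

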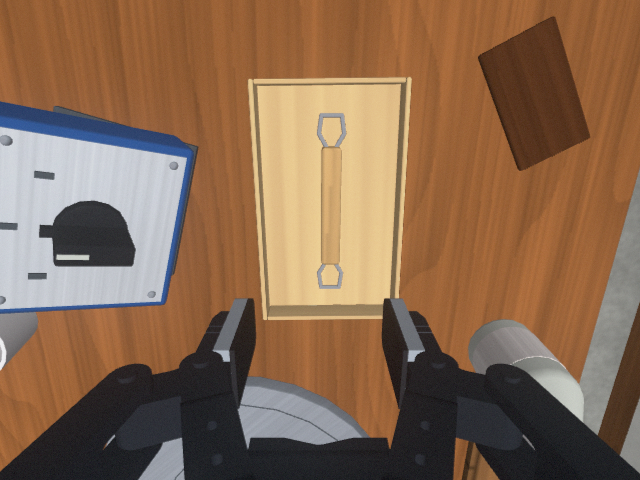

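The trimmer lies flat in the tray ((331,205), walls 250–410). The console screws are visible at (6,140), (173,166) and (151,294). Next I work out the knob approach.

Run:
```python
from h import *
c=wristcam()
a,b=plane(c,(173,166),60),plane(c,(151,294),60);v=b-a;print("low edge dir",np.degrees(np.arctan2(v[1],v[0])),a,b)
a,b=plane(c,(6,140),105),plane(c,(0,300),105);v=b-a;print("up edge dir",np.degrees(np.arctan2(v[1],v[0])),a,b)
cs=sense();w,x,y,z=cs["ee_rot"];M=R.from_quat([x,y,z,w])
for yaw in(-15.4,):
    th=np.radians(yaw);n=np.array([np.sin(.576)*np.cos(th),np.sin(.576)*np.sin(th),np.cos(.576)])
    ty=np.array([-np.sin(th),np.cos(th),0]);tz=-n;G=R.from_matrix(np.c_[np.cross(ty,tz),ty,tz])
    rv=np.degrees((G*M.inv()).as_rotvec());print(rv,np.linalg.norm(rv),"n",n)
    g=np.array([541.3,-15.6,106]);print("shift",g+n*80-cs["eef_pos"])
```

```text
low edge dir -104.87203162436538 [576.6097319   26.26085772  60.        ] [550.42318893 -72.34909494  60.        ]
up edge dir -104.94797616507181 [500.4076439   45.87711734 105.        ] [473.37187729 -55.38944286 105.        ]
[27.86498554 21.6651547  71.15424002] 79.42771695772021 n [ 0.52511742 -0.14464144  0.83864805]
shift [-93.91698576 -15.25962997 -23.9221817 ]
```

```bash
python3 -m handwheel '[[[-9,-1.5,0,2.8,2.15,7.1,0.2],[-9,-1.5,0,2.8,2.15,7.1,0.2],[-9,-1.5,0,2.8,2.15,7.1,0.2],[-9,-1.5,0,2.8,2.15,7.1,0.2],[-9,-1.5,0,2.8,2.15,7.1,0.2],[-9,-1.5,0,2.8,2.15,7.1,0.2],[-9,-1.5,0,2.8,2.15,7.1,0.2],[-9,-1.5,0,2.8,2.15,7.1,0.2]]]';python3 -m handwheel '[[[-11,-2,0,2.8,2.15,7.1,0.2],[-11,-1.5,0,2.8,2.15,7.1,0.2],[0,0,0,0,0,0,0.2],[0,0,0,0,0,0,0.2]]]';python3 st.py
python3 - <<'E'
from h import *
c=wristcam();cv2.imwrite("pics/w4.png",c["image"][:,:,::-1])
E
```

```text
time_s: 9.28
eef_pos: [605.1, -24.1, 196.6]
ee_rot: [-0.233, 0.256, 0.937, 0.033]
force: [-0.2, -0.8, 0.0]
grip_width: 0.598
grip_force: 0.0
time_s: 9.78
eef_pos: [583.6, -27.4, 197.1]
ee_rot: [-0.281, 0.131, 0.95, 0.04]
force: [-1.2, -0.0, -0.3]
grip_width: 0.598
grip_force: 0.0
9.775 [583.6 -27.4 197.1] yawy 74.2 z [-0.523  0.15  -0.839] y [0.271 0.962 0.002] F [-1.2 -0.  -0.3] 0.5975673311294066 0.0 q [-0.25  0.81  0.91  0.02  2.   -1.55]
```

View pics/w4.png

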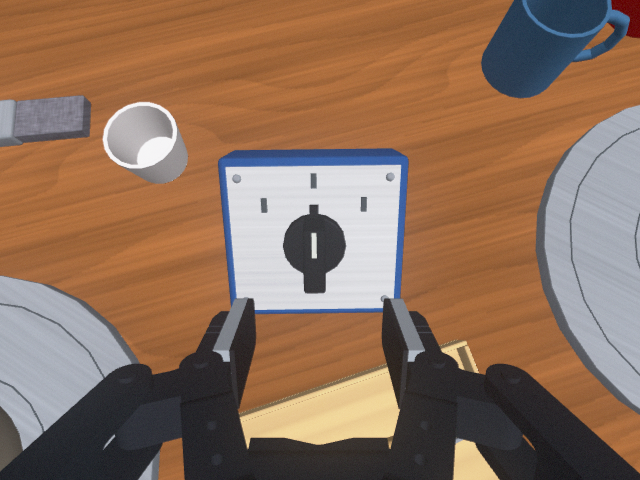

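The view is straight onto the face: disc centre about (314,244), bar vertical at column 314, pointer up (off). The bowl's wheel is lower left, so a counter-clockwise turn is right. I'll triangulate the face from the screws in the two wrist views.

Run:
```python
from h import *
c=wristcam();h=np.array(c["hand_eye"])
T=np.eye(4);T[:3,:3]=R.from_quat([.699,.715,0,0]).as_matrix();T[:3,3]=[677.1,-11.8,198.3];M=T@h
p=dict(c);p["Rm"]=M[:3,:3].T;p["o"]=M[:3,3]
Q=[]
for a,b in(((6,140),(390,177)),((173,166),(384,298)),((151,294),(249,301)),((0,300),(237,179))):
    q,e=tri(p,a,c,b);Q.append(q);print(q.round(1),round(e,1))
n=-c["Rm"].T@[0,0,1];s=sense();w,x,y,z=s["ee_rot"];t=R.from_quat([x,y,z,w]).as_matrix();n=-t[:,2]
print("heights along n",[q@n for q in Q]); f=np.mean([q@n for q in Q])-1.5
g=cv2.inRange(c["image"],(0,0,0),(60,60,60));g[:200]=0;g[300:]=0;g[:,:270]=0;g[:,360:]=0
k=cv2.connectedComponentsWithStats(g);i=1+np.argmax(k[2][1:,4]);L=k[1]==i
for r in range(212,296,4):
    xs=np.where(L[r])[0]; print(r,xs.min() if len(xs) else 0,xs.max() if len(xs) else 0,end="; ")
d=ray(c,(314.3,243.5))
for hh in(8,10):
    P=c["o"]+d*((f+hh-c["o"]@n)/(d@n));G=P+n*(31-hh);print("\ngrip",G,"bar top proj",proj(c,G+n*9))
S=t.T@(G-s["eef_pos"]);print("in tool",S,"face",f)
xb=t[:,0]
print("bar ends proj",[proj(c,G+n*9+xb*e) for e in(-21,21)],"disc ends",[proj(c,P+u*22*e) for u in(t[:,0],t[:,1]) for e in(-1,1)])
```

```text
[501.2  45.8 108.1] 0.8
[575.   25.8  59.2] 0.4
[550.7 -71.   63.9] 0.2
[475.8 -53.6 109.8] 0.6
heights along n [np.float64(345.98792259027556), np.float64(346.52602592025636), np.float64(352.2326876767291), np.float64(348.99468126555905)]
212 0 0; 216 302 323; 220 304 323; 224 304 324; 228 303 324; 232 302 325; 236 303 303; 240 302 302; 244 303 304; 248 303 326; 252 304 325; 256 303 326; 260 303 325; 264 301 325; 268 297 325; 272 304 324; 276 304 324; 280 304 324; 284 304 323; 288 304 324; 292 0 0; 
grip [540.22979414 -18.40609759 110.40172249] bar top proj [313.72325434 261.22134069]

grip [539.65542222 -18.22008624 110.79285524] bar top proj [313.75878407 260.12963849]
in tool [-9.55566522 -3.18704496 96.98004409] face 346.935329363205
bar ends proj [array([313.89334963, 291.18143839]), array([313.61648901, 227.29421008])] disc ends [array([314.412454  , 273.05540688]), array([314.18150746, 212.35753299]), array([282.08251582, 243.49543448]), array([346.52418511, 243.50456647])]
```

```bash
python3 -m handwheel '[[[7.1,-5.4,-5,0,0,0,0],[0,0,0,0,0,0,0],[-13.6,3.9,-21.8,0,0,0,0],[-13.6,3.9,-21.8,0,0,0,0],[-13.6,3.9,-21.8,0,0,0,0],[-7,2,-11.2,0,0,0,0],[0,0,0,0,0,0,0]]]'; python3 -m handwheel '[[[-4,1,-6,0,0,0,0],[-2.6,0.9,-4.6,0,0,0,0],[0,0,0,0,0,0,0],[0,0,0,0,0,0,0]]]';python3 st.py;python3 - <<'E'
from h import *
c=wristcam();s=load("side");cv2.imwrite("pics/m2.png",np.hstack([cv2.resize(c["image"],(480,360)),cv2.resize(s["image"][190:290,280:369],(320,360))])[:,:,::-1])
E
```

```text
time_s: 10.75
eef_pos: [542.2, -19.0, 115.3]
ee_rot: [-0.282, 0.13, 0.95, 0.04]
force: [0.4, 0.3, 0.1]
grip_width: 0.501
grip_force: 0.0
time_s: 11.25
eef_pos: [536.2, -17.3, 105.3]
ee_rot: [-0.281, 0.13, 0.95, 0.04]
force: [0.4, 0.6, -0.1]
grip_width: 0.503
grip_force: 0.0
11.25 [536.2 -17.3 105.3] yawy 74.4 z [-0.524  0.149 -0.839] y [0.269 0.963 0.003] F [ 0.4  0.6 -0.1] 0.5028267308266681 0.0 q [-0.26  0.79  1.21  0.01  1.72 -1.56]
```

View pics/m2.png

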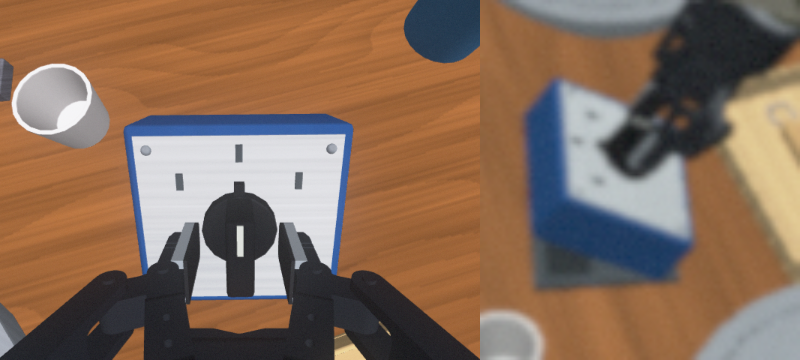

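The bar at (240,240) sits centred between the pads at 185 and 292. Closing on it.

```bash
python3 -m handwheel '[[[0,0,0,0,0,0,-0.4],[0,0,0,0,0,0,-1],[0,0,0,0,0,0,-1],[0,0,0,0,0,0,-1],[0,0,0,0,0,0,-1]]]' 60;python3 st.py
```

```text
time_s: 11.98
eef_pos: [536.2, -17.0, 105.3]
ee_rot: [-0.281, 0.13, 0.95, 0.04]
force: [4.1, 3.7, 3.6]
grip_width: 0.15
grip_force: 59.7
11.975 [536.2 -17.  105.3] yawy 74.4 z [-0.523  0.15  -0.839] y [0.269 0.963 0.004] F [4.1 3.7 3.6] 0.14966583778730358 59.70077097415924 q [-0.26  0.79  1.21  0.01  1.72 -1.56]
```

```bash
python3 -m handwheel '[[[0,0,0,3.14,-0.9,5.03,-1],[0,0,0,3.14,-0.9,5.03,-1],[0,0,0,3.14,-0.9,5.03,-1],[0,0,0,3.14,-0.9,5.03,-1]]]'; python3 -m handwheel '[[[0,0,0,3.14,-0.9,5.03,-1],[0,0,0,3.14,-0.9,5.03,-1],[0,0,0,3.14,-0.9,5.03,-1],[0,0,0,3.14,-0.9,5.03,-1],[0,0,0,2.3,-0.6,3.6,-1],[0,0,0,0,0,0,-1],[0,0,0,0,0,0,-1]]]'; python3 st.py
python3 - <<'E'
from h import *
a=R.from_quat([.13,.95,.04,-.281]);s=sense();w,x,y,z=s["ee_rot"];print((R.from_quat([x,y,z,w])*a.inv()).as_rotvec(),s["wrist_torque"])
E
```

```text
time_s: 12.48
eef_pos: [536.1, -17.8, 105.2]
ee_rot: [-0.266, -0.072, 0.956, 0.097]
force: [2.7, -0.2, 2.5]
grip_width: 0.149
grip_force: 59.6
time_s: 13.35
eef_pos: [536.4, -18.7, 104.9]
ee_rot: [-0.234, -0.302, 0.91, 0.159]
force: [4.9, -4.3, 0.1]
grip_width: 0.151
grip_force: 59.5
13.35 [536.4 -18.7 104.9] yawy 121.7 z [-0.523  0.148 -0.84 ] y [-0.475  0.768  0.43 ] F [ 4.9 -4.3  0.1] 0.15105885363187285 59.53580439090729 q [-0.26  0.79  1.2   0.01  1.72 -2.47]
[ 0.47551286 -0.13635411  0.76552698] [-0.89283731 -0.74119565  0.34218282]
```

Turned 0.91 rad. Releasing and backing out along the knob axis.

```bash
python3 -m handwheel '[[[0,0,0,0,0,0,-0.5],[0,0,0,0,0,0,0],[0,0,0,0,0,0,0],[0,0,0,0,0,0,0],[5.2,-1.5,8.4,0,0,0,0],[13,-3.7,21,0,0,0,0],[16,-4.5,25,0,0,0,0],[16,-4.5,25,0,0,0,0]]]'; python3 -m handwheel '[[[10,-3,30,0,0,0,0],[0,0,40,0,0,0,0],[0,0,0,0,0,0,0],[0,0,0,0,0,0,0]]]'
python3 - <<'E'
from h import *
c=wristcam();s=load("side");cv2.imwrite("pics/m3.png",np.hstack([cv2.resize(c["image"],(400,300)),cv2.resize(s["image"][120:390,250:460],(390,501))[:300*1]])[:,:,::-1] if 0 else np.hstack([cv2.copyMakeBorder(cv2.resize(c["image"],(400,300)),0,201,0,0,cv2.BORDER_CONSTANT),cv2.resize(s["image"][120:390,250:460],(390,501))])[:,:,::-1])
E
```

```text
time_s: 14.35
eef_pos: [586.8, -31.6, 186.0]
ee_rot: [-0.234, -0.302, 0.91, 0.16]
force: [0.7, 0.3, -0.1]
grip_width: 0.502
grip_force: 0.0
time_s: 14.85
eef_pos: [596.1, -34.4, 254.1]
ee_rot: [-0.235, -0.302, 0.91, 0.16]
force: [0.2, 0.4, -0.2]
grip_width: 0.501
grip_force: 0.0
```

View pics/m3.png

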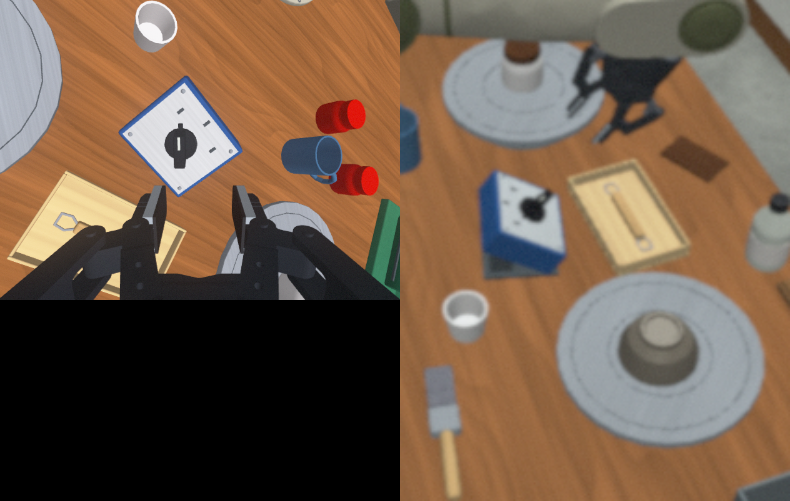

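The pointer at wrist (180,130) lines up with the bowl-wheel tick (180,110). The trimmer is in the tray at (628,212), and the bowl (660,345) and jar (522,65) have not moved.

```bash
python3 -c "
from rig import *
print(finish_job())"
```

```text
the job is handed in; nothing more can be done
None
```

The job is handed in after about 15 s of the 51 s allowed: the trimming tool lies in the wooden tray, and the selector was turned about 0.91 rad to the bowl's wheel, never towards the other wheel. The bowl and jar are where they were; the verdict was not shown.

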